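# Pack the barrel bungs with the straightedge

### The arm

A 6-joint arm with a two-finger parallel gripper is mounted at the origin on the work surface. World frame = base frame: x ahead of the robot, y to its left, z up, the work surface at z = 0. Lengths are in m, angles in degrees, forces in N, time in s.
With the tool pointing down it reaches from about 0.325 to 0.85 m from the base axis. Payload 15.5 kg.
Tool frame: the origin (TCP) lies midway between the tips of the shut fingers; the grasp point (between the pads) lies 19 mm behind it; z points along the fingers, y is the line along which they close (so a half turn about z gives the same grasp; the last joint's range is limited). The gripper opens to 91 mm and grips with 3 to 60 N. Pads are 32 mm wide; open, the fingers measure 118 mm over their backs; the gripper's body (76 mm by 178 mm) begins 60 mm behind the grasp point.
Start: joints at [-72.737, 28.281, 77.091, -0, 74.628, -5.472], TCP at [0.242, -0.576, 0.214] pointing down, gripper open.
Joint ranges: [-166.48, 166.48], [-47.26, 123.95], [12.59, 153.08], [-70.14, 250.14], [6.76, 159.57], [-176.63, 176.63]. Speed limits (degrees/s): [108.29, 108.29, 147.25, 172.46, 172.46, 172.46].

### API

Orientations are given as a 3x3 rotation matrix whose columns are the frame's x, y, z axes.
In Python, from bench import ctrl gives the robot as it stands. The module is installed in compiled form; this text tells all that it offers. Calls block until the motion is done:
- ctrl.goto(position, orientation): joint-space move of the TCP to a pose.
- ctrl.move_l(position, vel=0.15, ori=None, contact_N=None): straight line of the TCP; ori=None keeps the orientation; vel is the mean speed in m/s. With contact_N (N) it stops when the force on the tool has changed by that much, and returns True; else False.
- ctrl.movej(angles): joint-space move.
- ctrl.command_gripper(opening): opening from 0.0 (shut) to 1.0 (fully open); the grip force is fixed at half the most; returns when the fingers have stopped.
- ctrl.sleep(seconds).
- ctrl.ik(position, orientation): joint angles nearest the present ones, or None.
- ctrl.read_camera(name): name is "side" or "top"; returns the picture (420x560x3 uint8, blue, green, red); there is no depth.
- ctrl.camera_params(name): a dict with "fx", "fy", "cx", "cy" (pixels), "pose" (4x4, takes a point from camera to world coordinates). Camera axes: x right, y up, looking along -z (the intrinsics and any distortion apply to the point x, -y, -z); pixel columns grow to the right and rows downward; lengths in m; the calibration is good to about 2 mm. A picture is of the moment at which its call begins. camera_params takes no time and is no camera call.
A pose or a line that the arm cannot do raises ctrl.MotionError and nothing moves.
- ctrl.sign_off(): hands the job in; it is judged then, once.
Readings, each from a call of its own:
- ctrl.current_t(): time.
- ctrl.current_q(): joint angles.
- ctrl.current_dq(): joint speeds.
- ctrl.current_effort(): joint torques, N m.
- ctrl.current_tool_pos(): TCP position.
- ctrl.current_eef_rot(): TCP orientation.
- ctrl.current_contact_force(): force on the tool from outside, world axes, zero at the start.
- ctrl.current_wrist_torque(): the same for the moment, N m.
- ctrl.current_grip_width(): opening from 0.0 (shut) to 1.0 (fully open).
- ctrl.current_grasp_force(): force on a finger pad.
Only numpy, scipy, OpenCV 4.12 (cv2) and the standard library are available. Lean on these libraries where they do the work, as an engineer would, in place of code of your own. Each camera call takes 0.05 s, during which the arm holds its last target. There are 200 camera calls.

### The job

Grip the straightedge and with it push the four loose barrel bungs together, as one row, into the packing frame and against its stiff follower bar. Keep pushing the row until the bar is fully home, finish with a firm press of 12 to 16 newtons held for a second (never above 24), then draw the straightedge back and stand it on the bench outside the frame. Touch bungs and bar only with the straightedge, keep the bungs upright in their row against the bar, and leave the bottle, hammer and cup alone.

Things in the scene. Friction and masses are not known exactly. Their poses are not given: they have to be found in the camera images.
- frame: Wooden three-sided packing frame fixed to the bench, no floor (the bench is its floor). Origin on the bench in its middle; its x axis points in the pushing direction, from the open mouth to the back. Side rails run from x = -90 to +80 mm, 22 mm high, inner faces at y = -105 and +105 mm. Back wall 40 mm high, front face at x = +80 mm.
- follower: Dark wooden bar across the frame, 200 mm long (y), 14 mm thick, top 37 mm above the bench, axes as the frame's. Origin at bench height under the middle of its front face. Slides only along the frame's x; starts at x = 0 to 20 mm in the frame; fully home at 50 mm, a rigid stop (48 or more counts), where force climbs steeply. Resists sliding with about 6 N and stays where left.
- straightedge: Aluminium angle with dark wooden handle, 0.3 kg. Origin: underside, mid web. Web 184 mm long (y), x -5 to +5 mm, 36 mm high; the +x face pushes and roughly faces the frame at the start. Foot flange behind it to x = -50 mm, 6 mm thick. Handle block x -25 to -5 mm (grip across these 20 mm), 70 mm long in y, up to 90 mm high; keep the front finger above the web, more than 36 mm up.
- bung1: Pale wooden barrel bung, about 35 g, standing upright on its wide end: 40 mm diameter for the lower 20 mm, tapering to 34 mm at the top, 34 mm high. Origin at the centre of its underside. Starts in front of the bar, around the frame's mouth; the four stand side by side without overlapping across the frame.
- bung2: Pale wooden barrel bung, about 35 g, standing upright on its wide end: 40 mm diameter for the lower 20 mm, tapering to 34 mm at the top, 34 mm high. Origin at the centre of its underside. Starts in front of the bar, around the frame's mouth; the four stand side by side without overlapping across the frame.
- bung3: Pale wooden barrel bung, about 35 g, standing upright on its wide end: 40 mm diameter for the lower 20 mm, tapering to 34 mm at the top, 34 mm high. Origin at the centre of its underside. Starts in front of the bar, around the frame's mouth; the four stand side by side without overlapping across the frame.
- bung4: Pale wooden barrel bung, about 35 g, standing upright on its wide end: 40 mm diameter for the lower 20 mm, tapering to 34 mm at the top, 34 mm high. Origin at the centre of its underside. Starts in front of the bar, around the frame's mouth; the four stand side by side without overlapping across the frame.
- bottle: Bystander: green wine bottle, 74 mm diameter, 300 mm tall, standing; origin under its centre.
- hammer: Bystander: hammer lying on the bench; origin near its middle.
- cup: Bystander: steel tasting cup, 72 mm across, 50 mm high; origin under its centre.

How it is judged:
By the outcome, as a careful person would: the job done as asked, in the order asked, and still so for the second after the job is handed in, with the robot touching nothing.
It also fails if it takes over 72 s, if anything falls off the work surface, if the arm or the gripper's body presses on something with over 40 N, if the wrist force passes 120 N, or if a joint passes its speed limit or range.

## Working session

There is one attempt and no reset: what is moved stays moved. The work goes in short steps, each a Python script; the robot and the scene stay as the last script left them, time stands still between calls to the robot, and variables do not carry over. Pictures are saved under pics/ and viewed, at most 10 in all, crops included, and the job is handed in when it is done.

```bash
mkdir -p pics; python3 - <<'E'
from bench import ctrl
import cv2
for n in("top","side"):
    cv2.imwrite(f"pics/{n}0.png",ctrl.read_camera(n)); print({k:(v.tolist() if hasattr(v,'tolist') else v) for k,v in ctrl.camera_params(n).items()})
print(ctrl.current_t())
E
```

```text
{'fx': 507.25443050384376, 'fy': 507.25443050384376, 'cx': 272.87763862120477, 'cy': 212.52051561450176, 'pose': [[-0.01962850444950561, 0.996001111384834, -0.08715794819321021, 0.46074045470598196], [-0.9997936082082293, -0.02001043775450411, -0.0035104653313125303, 0.0674443903725946], [-0.005240496068595733, 0.08707105432374003, 0.996188319897351, 1.4425299786011565], [0.0, 0.0, 0.0, 1.0]]}
{'fx': 472.7300111769579, 'fy': 472.7300111769579, 'cx': 281.4881981514682, 'cy': 206.4032642389914, 'pose': [[0.9997771624965615, -0.017856642235529824, -0.011259026529696074, 0.5547451904348943], [0.003891347605422631, 0.6801096136260664, -0.7331001097170946, -0.7899619639445135], [0.02074807856496305, 0.732892934732949, 0.6800275460997054, 0.8643493675928478], [0.0, 0.0, 0.0, 1.0]]}
0.1
```

View pics/top0.png

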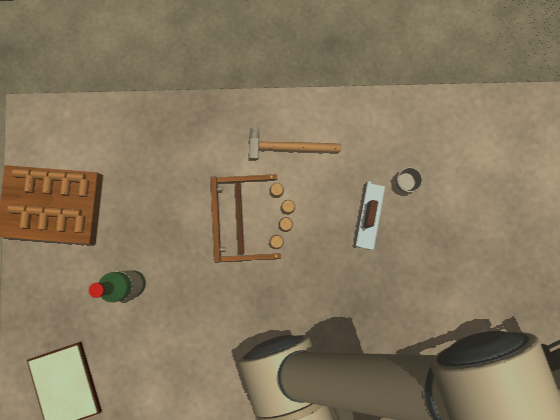

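View pics/side0.png

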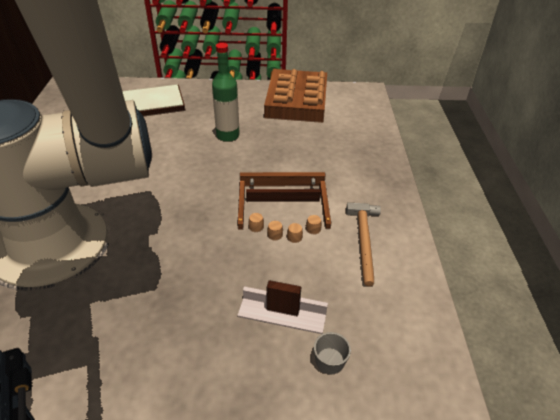

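The top view shows the frame at about (215–278, 177–262), mouth to the right (−y). The bungs are at (277,190), (288,207), (286,224) and (276,242), the straightedge at (369,216) and the cup at (408,180). I'll zoom in for accurate corners.

```bash
python3 - <<'E'
import cv2
t=cv2.imread("pics/top0.png")[165:275,205:395]; cv2.imwrite("pics/topc.png",cv2.resize(t,None,fx=4.2,fy=4.2,interpolation=cv2.INTER_CUBIC))
t=cv2.imread("pics/side0.png")[165:335,230:390]; cv2.imwrite("pics/sidec.png",cv2.resize(t,None,fx=3.5,fy=3.5,interpolation=cv2.INTER_CUBIC))
E
```

```text
(no output)
```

View pics/topc.png

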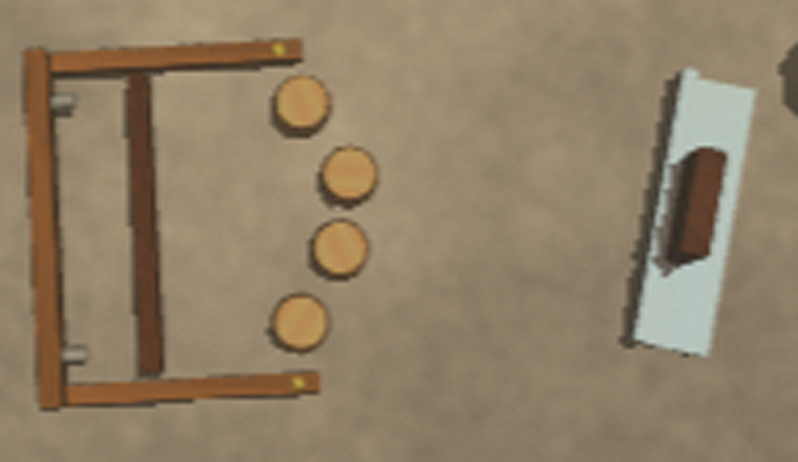

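View pics/sidec.png

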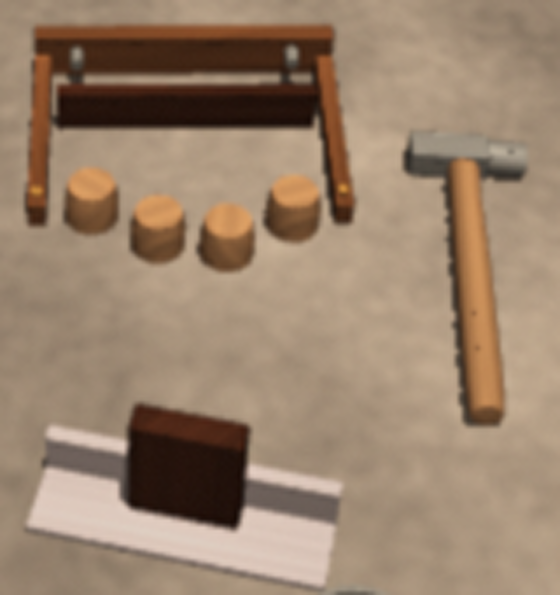

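```bash
cat >h.py <<'E'
from bench import ctrl
import numpy as np, cv2
from scipy.optimize import least_squares
CP={n:ctrl.camera_params(n) for n in("top","side")}
def proj(n,P):
    c=CP[n];T=np.linalg.inv(c["pose"]);p=(T[:3,:3]@np.atleast_2d(P).T).T+T[:3,3]
    return np.c_[c["cx"]+c["fx"]*p[:,0]/-p[:,2],c["cy"]+c["fy"]*p[:,1]/p[:,2]]
def place(s,L):
    c,d=np.cos(s[2]),np.sin(s[2]);L=np.atleast_2d(L)
    return np.c_[s[0]+c*L[:,0]-d*L[:,1],s[1]+d*L[:,0]+c*L[:,1],L[:,2]]
def fit(obs,s0):  # obs: (cam,u,v,local mm)
    f=lambda s:np.concatenate([(proj(n,place(s,np.array(l)/1000))[0]-[u,v]) for n,u,v,l in obs])
    r=least_squares(f,s0,loss="soft_l1");return r.x,f(r.x)
def tc(x,y):return "top",(x+.5)/4.2-.5+205,(y+.5)/4.2-.5+165
def sc(x,y):return "side",(x+.5)/3.5-.5+230,(y+.5)/3.5-.5+165
E
python3 - <<'E'
from h import *
np.set_printoptions(precision=4,suppress=True)
A=lambda f,x,y,*l:(*f(x,y),l)
fr=[A(tc,302,60,-90,-105,22),A(tc,318,374,-90,105,22),A(tc,63,385,80,105,22),A(tc,52,74,80,-105,22),
    A(sc,46,206,-90,105,22),A(sc,334,207,-90,-105,22)]
se=[A(tc,757,90,-50,-92,6),A(tc,708,356,-50,92,6),A(tc,682,70,5,-92,36),A(tc,632,342,5,92,36),A(tc,727,152,-25,-35,90),A(tc,710,257,-25,35,90),
    A(sc,138,405,-5,35,90),A(sc,249,425,-5,-35,90),A(sc,130,432,-25,35,90),A(sc,243,450,-25,-35,90),A(sc,26,525,-50,92,6),A(sc,325,583,-50,-92,6),A(sc,47,427,5,92,36),A(sc,342,483,5,-92,36)]
F,r=fit(fr,[.5,.1,1.5]);print("frame",F,np.degrees(F[2]),"\n",r.reshape(-1,2))
S,r=fit(se,[.5,-.2,1.5]);print("se",S,np.degrees(S[2]),"\n",r.reshape(-1,2))
R=place(F,[[0,0,0]]);inv=lambda p:[(p[0]-F[0])*np.cos(F[2])+(p[1]-F[1])*np.sin(F[2]),-(p[0]-F[0])*np.sin(F[2])+(p[1]-F[1])*np.cos(F[2])]
for a,b in zip([(302,103),(349,174),(341,249),(300,322)],[(295,194),(228,222),(158,214),(92,186)]):
    B,r=fit([A(tc,*a,0,0,34),A(sc,*b,0,0,34)],[.5,.0,0]);print("bung",B[:2],np.array(inv(B))*1e3,r)
B,r=fit([A(tc,149,75,0,-100,37),A(tc,161,374,0,100,37),A(sc,58,93,0,100,37),A(sc,313,92,0,-100,37),A(sc,55,125,0,100,0),A(sc,315,127,0,-100,0)],F);print("bar",B,np.array(inv(B))*1e3,r.round(1))
print("se in frame",np.array(inv(S))*1e3)
print(ctrl.current_eef_rot())
E
```

```text
frame [0.5724 0.1461 1.599 ] 91.61433896686741 
 [[ 0.4018  0.1066]
 [ 0.2399 -0.2264]
 [ 0.1265  0.0762]
 [-0.1248 -0.3331]
 [-0.6091 -0.2617]
 [ 0.2384 -0.7504]]
se [ 0.576  -0.1791  1.3611] 77.98520541660824 
 [[-0.4052  0.0757]
 [ 0.1547  0.2498]
 [ 0.3364 -0.3244]
 [ 0.7174 -0.3367]
 [ 0.6119 -0.0615]
 [ 0.1628  0.5614]
 [-0.9861 -1.2024]
 [ 0.6299 -0.7227]
 [-0.9846 -1.3242]
 [ 0.54   -0.1003]
 [ 0.0665  0.6947]
 [-0.0586  1.0877]
 [ 0.5397 -0.1783]
 [ 0.0941 -0.2892]]
bung [0.6499 0.0595] [-88.8332 -75.0398] [ 0.516  -0.1764 -0.1376 -0.7189]
bung [0.6015 0.0295] [-117.4381  -25.7785] [ 0.4224 -0.0777 -0.0522 -0.552 ]
bung [0.5519 0.036 ] [-109.5051   23.6076] [ 0.3735 -0.1514 -0.1192 -0.4969]
bung [0.5041 0.0639] [-80.3059  70.624 ] [ 0.4686 -0.1266 -0.0968 -0.6794]
bar [0.5713 0.1616 1.5976] [15.4946  0.6521] [-0.7 -0.5 -0.6 -0.  -1.1 -0.   1.   0.3  0.1  1.1 -0.6  0.5]
se in frame [-325.2451    5.5257]
[[ 0.9223  0.3865 -0.0003]
 [ 0.3865 -0.9223  0.001 ]
 [ 0.0001 -0.0011 -1.    ]]
```

```bash
cat >>h.py <<'E'
F=np.array([.5724,.1461,np.radians(91.61)])
S=np.array([.5760,-.1791,np.radians(77.99)])
def ori(yaw):
    y=-np.array([np.cos(yaw),np.sin(yaw),0]);z=np.array([0,0,-1.]);return np.c_[np.cross(y,z),y,z]
def tcp(s,z,gx=-.015): # TCP for straightedge pose s, z above bench
    return np.r_[place(s,[[gx,0,0]])[0,:2],z]
ux=np.array([np.cos(F[2]),np.sin(F[2]),0])
def infr(x,y=0.): return np.r_[place(F,[[x,y,0]])[0,:2],F[2]]
E
python3 - <<'E'
from h import *
print(ctrl.ik(tcp(infr(.01),.05),ori(F[2])))
ctrl.goto(tcp(S,.16),ori(S[2]))
ctrl.move_l(tcp(S,.047),vel=.12)
print(ctrl.current_tool_pos(),tcp(S,.047),ctrl.current_contact_force())
ctrl.command_gripper(0.0)
print(ctrl.current_grip_width()*91,ctrl.current_grasp_force(),ctrl.current_contact_force())
p=ctrl.current_tool_pos(); p[2]+=.02
ctrl.move_l(p,vel=.05)
ctrl.move_l(tcp(infr(-.25),.067),ori=ori(F[2]))
ctrl.move_l(tcp(infr(-.20),.050),vel=.1)
ctrl.sleep(.3)
print(ctrl.current_tool_pos(),ctrl.current_contact_force(),ctrl.current_t(),ctrl.current_q())
t=ctrl.read_camera("top")[165:275,205:395]; cv2.imwrite("pics/top1.png",cv2.resize(t,None,fx=4.2,fy=4.2,interpolation=cv2.INTER_CUBIC))
t=ctrl.read_camera("side")[165:335,230:390]; cv2.imwrite("pics/side1.png",cv2.resize(t,None,fx=3.5,fy=3.5,interpolation=cv2.INTER_CUBIC))
E
```

```text
[ 8.04361385e+00  3.69193026e+01  9.14561784e+01 -2.54444375e-14
  5.16245190e+01  9.64336139e+01]
[ 0.57330971 -0.1939854   0.04766175] [ 0.57287876 -0.19377167  0.047     ] [-0.58258566  1.06674822 -0.86988117]
20.08518815418789 29.996910989284515 [ 0.07575762  0.69574317 -0.15122333]
[ 0.57853367 -0.06921654  0.05012833] [-0.56403426 -0.15724532 -3.23797167] 6.3 [-1.26928318e+01  3.65001867e+01  9.25033936e+01 -1.50784574e-03
  5.09809788e+01  7.57301648e+01]
```

View pics/top1.png

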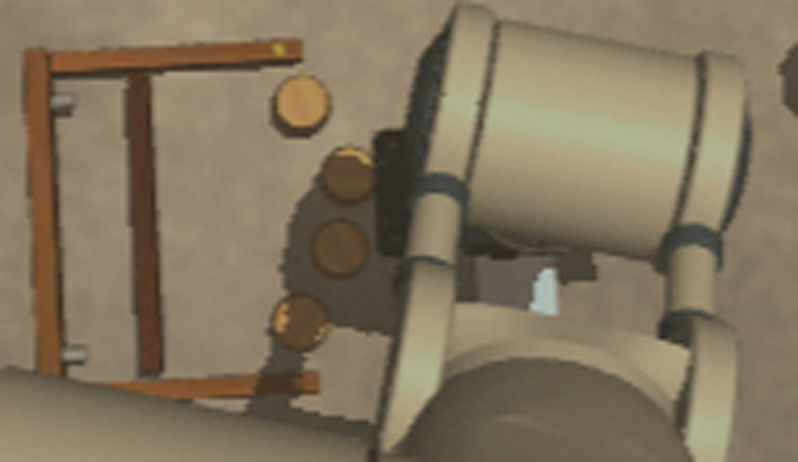

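View pics/side1.png

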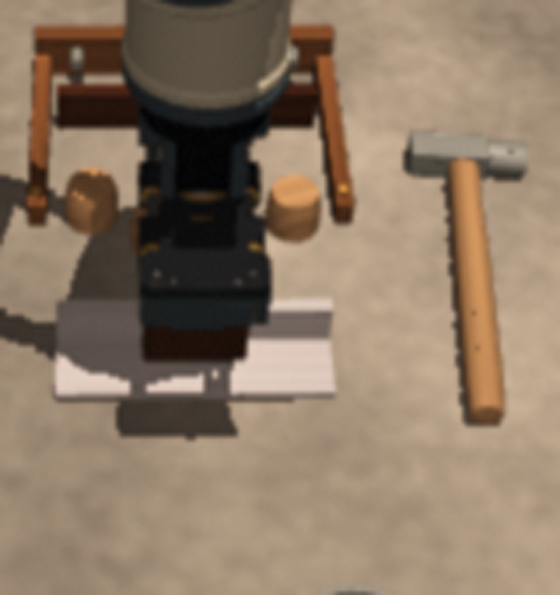

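The straightedge is gripped squarely and held just above the bench. In the side crop its web top runs (57,300)–(333,299) and its flange rear edge (55,395)–(336,393). The bungs haven't moved. Next I'll check the lateral offset, then push.

```bash
python3 - <<'E'
from h import *
A=lambda f,x,y,*l:(*f(x,y),l)
B,r=fit([A(sc,57,300,5,92,38.4),A(sc,333,299,5,-92,38.4),A(sc,55,393,-50,92,8.4),A(sc,336,391,-50,-92,8.4)],infr(-.2))
d=B[:2]-F[:2];c,s=np.cos(F[2]),np.sin(F[2])
print(np.degrees(B[2]),(c*d[0]+s*d[1])*1e3,(-s*d[0]+c*d[1])*1e3,r.round(1))
E
```

```text
91.5509068859602 -200.59997350805014 -0.13846101935095778 [-0.  -0.1 -0.2 -0.1  0.2  0.1  0.   0.2]
```

```bash
python3 - <<'E'
from h import *
ctrl.move_l(tcp(infr(-.155),.050),vel=.08); ctrl.sleep(.3)
b=np.mean([ctrl.current_contact_force() for _ in range(5)],0)@ux
f=lambda:ctrl.current_contact_force()@ux-b
X=lambda:((ctrl.current_tool_pos()-tcp(infr(0),.05))@ux)*1e3
print("base",b)
for x,v in((-.10,.03),(-.04,.04),(-.02,.015),(-.008,.015),(-.002,.015)):
    h=ctrl.move_l(tcp(infr(x),.050),vel=v,contact_N=14);print(x,h,X(),f(),ctrl.current_contact_force(),ctrl.current_t())
    if h:break
E
```

```text
base 0.7541176916284188
-0.1 False -100.07511173313743 -0.15676795252908027 [-0.01152947  0.59726159 -3.11061838] 9.3917
-0.04 False -40.11842364761524 -1.199709996681057 [ 0.06421869 -0.44396327 -3.57282263] 11.0417
-0.02 False -20.374659102316276 -6.947393888123318 [ 1.03176229 -6.16672215 -1.86906607] 12.525
-0.008 False -8.340738626935607 -7.698291663884798 [ 0.51696831 -6.9323859  -1.55399154] 13.475
-0.002 False -2.2764809535353194 -6.047825831464101 [ 0.57085018 -5.27975378 -1.39754253] 14.025
```

```bash
python3 - <<'E'
from h import *
b=.3
def f(n=4):
    r=[]
    for _ in range(n): r.append(ctrl.current_contact_force()@ux); ctrl.sleep(.02)
    return b-np.mean(r)
X=lambda:((ctrl.current_tool_pos()-tcp(infr(0),.05))@ux)*1e3
x=-.002;g=f();log=[]
while x<.012 and ctrl.current_t()<45:
    x+=.0005 if g<8.6 else .0002 if g<11 else .0001
    ctrl.move_l(tcp(infr(x),.050),vel=.01);g=f();log.append((round(x*1e3,1),round(X(),2),round(g,1)))
    if g>13.2:break
print(log,ctrl.current_t())
t0=ctrl.current_t();h=[]
while ctrl.current_t()-t0<1.6:
    ctrl.sleep(.1);h.append(round(float(b-ctrl.current_contact_force()@ux),1))
print(h,ctrl.current_t())
cv2.imwrite("pics/top2.png",cv2.resize(ctrl.read_camera("top")[165:275,205:395],None,fx=4.2,fy=4.2,interpolation=cv2.INTER_CUBIC))
E
```

```text
[(-1.5, np.float64(-1.9), np.float64(6.5)), (-1.0, np.float64(-1.43), np.float64(7.2)), (-0.5, np.float64(-0.93), np.float64(7.1)), (0.0, np.float64(-0.45), np.float64(7.6)), (0.5, np.float64(0.07), np.float64(7.0)), (1.0, np.float64(0.55), np.float64(7.4)), (1.5, np.float64(1.06), np.float64(7.5)), (2.0, np.float64(1.56), np.float64(7.0)), (2.5, np.float64(2.07), np.float64(7.7)), (3.0, np.float64(2.52), np.float64(7.6)), (3.5, np.float64(3.06), np.float64(7.5)), (4.0, np.float64(3.53), np.float64(7.2)), (4.5, np.float64(4.03), np.float64(7.2)), (5.0, np.float64(4.54), np.float64(7.6)), (5.5, np.float64(5.04), np.float64(7.4)), (6.0, np.float64(5.52), np.float64(7.5)), (6.5, np.float64(6.04), np.float64(7.2)), (7.0, np.float64(6.54), np.float64(7.3)), (7.5, np.float64(6.9), np.float64(9.3)), (7.7, np.float64(6.95), np.float64(10.3)), (7.9, np.float64(7.01), np.float64(11.3)), (8.0, np.float64(7.04), np.float64(12.0)), (8.1, np.float64(7.07), np.float64(12.8)), (8.2, np.float64(7.1), np.float64(13.2))] 21.6917
[12.5, 13.8, 12.1, 13.1, 13.9, 13.5, 12.6, 13.7, 12.7, 13.4, 13.5, 12.6, 12.8, 13.9, 13.4, 12.6, 13.3] 23.3917
```

```bash
python3 - <<'E'
from h import *
ctrl.move_l(tcp(infr(.0083),.050),vel=.01)
h=[]
for _ in range(16): ctrl.sleep(.1);h.append(.3-ctrl.current_contact_force()@ux)
print(np.mean(h),min(h),max(h),ctrl.current_t())
ctrl.move_l(tcp(infr(-.01),.050),vel=.02)
ctrl.move_l(tcp(infr(-.22),.050),vel=.12)
ctrl.sleep(.3);b=ctrl.current_contact_force();print(b,b@ux)
print(ctrl.move_l(tcp(infr(-.22),.0465),vel=.01,contact_N=2.5),ctrl.current_tool_pos(),ctrl.current_contact_force(),ctrl.current_t())
cv2.imwrite("pics/top3.png",cv2.resize(ctrl.read_camera("top")[165:275,205:395],None,fx=4.2,fy=4.2,interpolation=cv2.INTER_CUBIC))
cv2.imwrite("pics/side3.png",cv2.resize(ctrl.read_camera("side")[165:335,230:390],None,fx=3.5,fy=3.5,interpolation=cv2.INTER_CUBIC))
E
```

```text
14.05599161130741 13.25871203382727 15.103840787605499 25.2917
[-0.58669901 -0.69925469 -2.65046885] -0.6824946863853196
True [ 0.57903219 -0.08880726  0.04693704] [-0.33937627  0.38827047  6.33572977] 28.9083
```

View pics/top3.png

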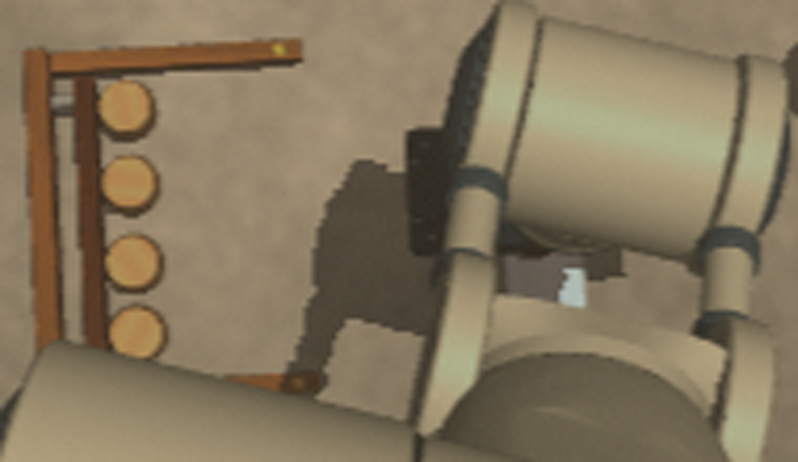

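View pics/side3.png

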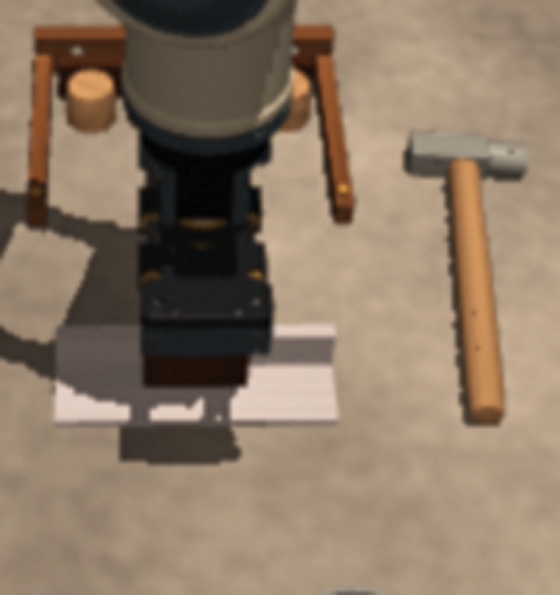

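The four bungs stand in a row against the bar, at top-crop (127,108), (130,183), (133,262) and (136,333), and the bar is up against its stop posts. The straightedge rests on the bench, well outside the frame, so I'll release it.

```bash
python3 - <<'E'
from h import *
ctrl.command_gripper(0.8)
p=ctrl.current_tool_pos();p[2]=.2;ctrl.move_l(p,vel=.1)
ctrl.movej([-72.737,28.281,77.091,0,74.628,-5.472]);ctrl.sleep(.5)
print(ctrl.current_t(),ctrl.current_contact_force())
cv2.imwrite("pics/top4.png",cv2.resize(ctrl.read_camera("top")[165:275,205:395],None,fx=4.2,fy=4.2,interpolation=cv2.INTER_CUBIC))
E
```

```text
34.2417 [ 0.05720329  0.28288357 -0.60042108]
```

View pics/top4.png

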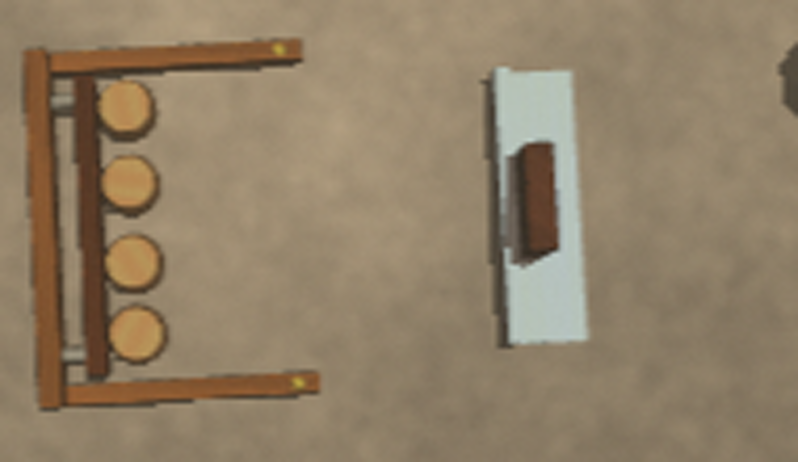

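The bar (top-crop x 95–105) is home against both posts, all four bungs are upright against it, and the straightedge stands free at (540,205). I'm handing the job in.

```bash
python3 -c "
from bench import ctrl
print(ctrl.sign_off())"
```

```text
the job is handed in; nothing more can be done
None
```

I handed the job in at about 34 s: the bar is home against its stops with the four bungs upright in a row against it, the final press averaged 14 N (13.3–15.1 N) for 1.6 s, and the straightedge stands on the bench outside the frame.

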